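Record a rack on the round tally counter

TASK

The rack of blood tubes has to be recorded on the round tally counter, not on the box-shaped one beside it. Swing the round counter's sprung lever by its upright finger post, anticlockwise seen from above, all the way to its stop, then release it so that it springs right back to rest. Leave the box-shaped counter's lever alone, and do not push the reagent bottle or the petri dish about.

Things in the scene. Friction and masses are not known exactly. Their poses are not given: they have to be found in the camera images.
- round_pivot (a point): point on the upright lever axis, at the centre of the ROUND counter, 80 mm above the bench. The counter: a bare metal drum 86 mm across, 48 mm high, on a 104 mm flange, fixed to the bench. z up; x points from its number window (front) to its back; the front faces the robot within 35 degrees. Lever arm, hub and two stop pins on its top lie 51 to 65 mm above the bench.
- round_post (a point): centre line, 80 mm above the bench, of the black upright finger post (14 mm thick, top at 99 mm, foot at 57 mm) at the end of the ROUND counter's lever; moves with it on a 70 mm radius about round_pivot. At rest it stands to the left, front left or front of the counter seen from the robot; it sweeps from there rightwards, nothing in the way. x points away from the pivot.
- round_lever (a joint): angle of the ROUND counter's lever, rad: 0 at rest, growing anticlockwise seen from above, 1.2 (69 degrees) at the rigid stop. A spring draws it back to 0: at the post about 0.9 N to start, 3 N at the stop. Let go, it returns in about half a second.
- box_lever (a joint): angle of the lever of the BOX-SHAPED counter (metal housing 78 x 90 mm on a base of 94 x 106 mm), a bystander; otherwise like the round one: same lever, post, heights and joint values. It stands 0.19 to 0.4 m to the left or right of the round one. Leave at 0.
- bottle: loose screw-cap reagent bottle, 43 mm in diameter, 92 mm high, standing behind the counters, a bystander; its origin is the centre of its underside.
- dish: loose petri dish, 56 mm in diameter, 12 mm high, lying flat in front of the counters near the bench's edge, a bystander; its origin is the centre of its underside.
Things that resemble listed ones, but are neither listed nor needed, are in the scene too. Leave any blue or orange look-alike of the part that bears round_pivot alone.

How it is judged:
By the outcome, as a careful person would: the job done as asked, in the order asked, and still so for the second after the job is handed in, with the robot touching nothing.
It also fails if it takes over 40 s, if anything falls off the work surface, if the arm or the gripper's body presses on something with over 40 N, if the wrist force passes 120 N, or if a joint passes its speed limit or range.

ROBOT

A 6-joint arm with a two-finger parallel gripper is mounted at the origin on a cart in front of the work surface, level with it; the furniture and walls round the work are solid. World frame = base frame: x ahead of the robot, y to its left, z up, the work surface at z = 0. Lengths are in mm, angles in degrees, forces in N, time in s.
With the tool pointing down it reaches from about 300 to 850 mm from the base axis. Payload 4.2 kg.
Tool frame: the origin (TCP) lies at the very end of the fingers, on their centre line; the grasp point (between the pads) lies 19 mm behind it; z points along the fingers, y is the direction in which the jaws open and shut (so a half turn about z gives the same grasp; the last joint's range is limited). The gripper opens to 91 mm and grips with 3 to 60 N. Pads are 32 mm wide; open, the fingers measure 118 mm over their backs; the gripper's body (76 mm by 178 mm) begins 60 mm behind the grasp point.
Start: joints at [-68.526, 18.312, 89.639, -0, 72.044, -1.146], TCP at [221.164, -530.785, 185.076] pointing down, gripper open.
Joint ranges: [-177.97, 177.97], [-48.28, 115.42], [12.27, 149.76], [-77.06, 257.06], [2.81, 150.46], [-146.56, 146.56]. Speed limits (degrees/s): [147.25, 147.25, 180, 180, 180, 180].

INTERFACE

Orientations are given as [roll, pitch, yaw] about the fixed x, y, z axes, in that order (R = Rz(yaw) Ry(pitch) Rx(roll)).
In Python, from workcell import monitor, eyes, job gives the robot as it stands.
- The arm moves only by the tool move_arm, never from a script. Its argument "increments" is a list that holds one entry, the list of rows, each a list of 7 numbers: the opening, from 0 (shut) to 1 (fully open), then the shift along the tool's x, y, z in cm, then the turn, a rotation vector about the tool's x, y, z in rad. In form: [[[jaw, x, y, z, ax, ay, az], ...]]. A call has 1 to 12 rows; each row shifts and turns the pose as measured when the row begins, along the tool's axes as they then stand; what a row does not reach is not made up. A row lasts 1/8 s, in which the tool goes at most 62.5 mm and 10.7 degrees, less where a joint would pass 70% of its speed; a pose out of reach is approached as far as the arm can. A call is refused whole if a number of a shift passes 6.25 or a number of a turn 0.188, either way. A call with a gripper value outside its range is refused whole. The fingers move at their own pace and stop on an object; "force" is the grip in N (left out, the last holds). Time passes only in rows, so rows that do not move let the fingers close. It gives the time, the measured TCP pose, the force and the opening at its end, in the units of the state.
- monitor.state(): the state, without advancing time (a new reading comes with each control period).
- eyes.grab_frame(name): name is "scene" or "top"; returns a dict with "color" (420x560x3 uint8, red, green, blue), "z_map" (420x560 float32, mm along the optical axis (not along the pixel's ray), 0 where there is no reading), "camera_matrix" (3x3 intrinsics, pixels), "rvec" (rotation vector, rad) and "tvec" (3), from world to camera coordinates, as OpenCV has them. Camera axes: x right, y down, z forward; pixel columns grow to the right and rows downward; lengths in mm; the calibration is good to about 2 mm. A picture is of the moment at which its call begins.
- job.job_done(): hands the job in, once; it reports no verdict.
The state is a dict: "time_s": time; "qpos": joint angles; "qvel": joint speeds; "effort": joint torques, N m; "ee_pos": TCP position; "ee_rot": TCP orientation; "force": force on the tool from outside, world axes, zero at the start; "torque": the same for the moment, N m; "gripper_width": finger opening in mm.
Only numpy, scipy, OpenCV 4.12 (cv2) and the standard library are available. Lean on these libraries where they do the work, as an engineer would, in place of code of your own. Each camera call takes 0.05 s, during which the arm holds its last target. There are 200 camera calls.

## Working session

There is one attempt and no reset: what is moved stays moved. The work goes in short steps, Python scripts to look and compute and a tool call to move; the robot and the scene stay as the last step left them, time stands still between calls to the robot, and variables do not carry over. Pictures are saved under pics/ and viewed, about 8 in all and at most 12, crops included, and the job is handed in when it is done.

Besides the shell and the picture viewer there is one more tool, called after "Request:" as name(argument=value, ...), one argument or row to a line, values as JSON. move_arm: Moves the arm, as the interface text tells. Its arguments: {"type":"object","properties":{"increments":{"type":"array"},"force":{"type":"number"}},"required":["increments"]}

```bash
mkdir -p pics
cat > h.py <<'E'
import numpy as np, cv2
from workcell import monitor, eyes, job
def grab(n,fn=None):
    f=eyes.grab_frame(n)
    if fn: cv2.imwrite('pics/'+fn,cv2.cvtColor(f['color'],cv2.COLOR_RGB2BGR))
    np.savez(''+n+'.npz',**f); return f
def ray(f,u,v,z):
    R=cv2.Rodrigues(np.array(f['rvec'],float))[0];t=np.array(f['tvec'],float).ravel()
    c=-R.T@t;d=R.T@np.linalg.inv(f['camera_matrix'])@np.array([u,v,1.])
    return c+d*(z-c[2])/d[2]
def cloud(f):
    R=cv2.Rodrigues(np.array(f['rvec'],float))[0];t=np.array(f['tvec'],float).ravel()
    v,u=np.mgrid[:420,:560];p=np.stack([u,v,u*0+1],-1)@np.linalg.inv(f['camera_matrix']).T*f['z_map'][...,None]
    return (p-t)@R
E
python3 - <<'E'
from h import *
grab('top','top0.png');grab('scene','scene0.png');s=monitor.state();print(s)
for n in('top','scene'):
    f=np.load(n+'.npz');R=cv2.Rodrigues(f['rvec'])[0];print(-R.T@f['tvec'].ravel())
E
```

```text
{'time_s': 0.1, 'qpos': array([-6.85257338e+01,  1.83487668e+01,  8.96966008e+01, -8.73419617e-04,
        7.20444725e+01, -1.14545591e+00]), 'qvel': array([ 0.0125691 , -0.12313892, -0.13108851, -0.01135698,  0.03569104,
       -0.08718702]), 'effort': array([-6.72286151e-04, -4.13334203e+01, -2.32509577e+01,  7.27596832e-02,
        4.21799545e-02, -5.52831193e-05]), 'ee_pos': array([ 220.97849031, -530.32713989,  184.31556022]), 'ee_rot': array([-1.79910161e+02, -9.65669200e-04,  2.26199913e+01]), 'force': array([0.07335042, 0.22170936, 0.60459269]), 'torque': array([ 0.01025845, -0.04086468,  0.01404621]), 'gripper_width': 91.24896044278071}
[ 346.59419136   82.9897076  1637.98169287]
[ -81.04577685 1042.37578577  713.86973205]
```

View pics/top0.png

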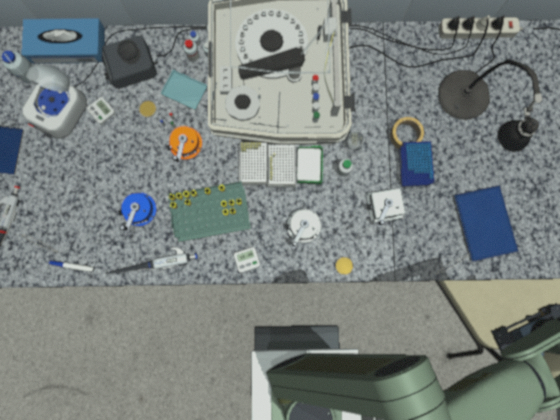

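View pics/scene0.png

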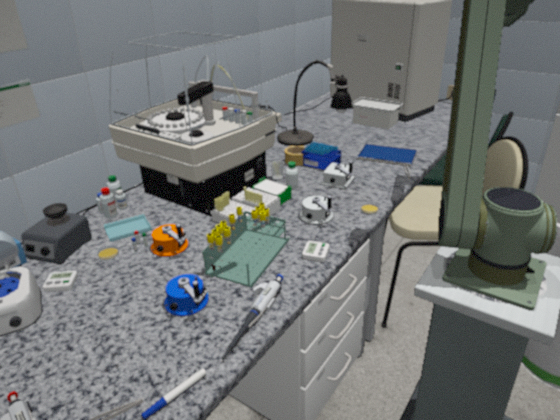

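The top view shows the round metal counter at about (305,225), the box counter at (388,205), the dish at (344,266) and the bottle at (346,166). Next I enlarge the area around the round counter.

Run:
```python
from h import *
f=np.load('top.npz');c=f['color'][150:290,260:420]
cv2.imwrite('pics/crop.png',cv2.cvtColor(cv2.resize(c,None,fx=5,fy=4.28*5/4.28*0.857,interpolation=cv2.INTER_CUBIC),cv2.COLOR_RGB2BGR))
P=cloud(f);g=f['color'].max(-1)
for nm,(u0,u1,v0,v1) in dict(round=(280,330,200,250),box=(365,412,182,228)).items():
    Q=P[v0:v1,u0:u1].reshape(-1,3);G=g[v0:v1,u0:u1].ravel()
    for lo,hi in((5,40),(40,53),(53,70),(72,110)):
        m=(Q[:,2]>lo)&(Q[:,2]<hi);q=Q[m]
        print(nm,lo,m.sum(),q.mean(0).round(1) if m.any() else '', (q.min(0).round(),q.max(0).round()) if m.any() else '')
for u,v,z in((344,266,12),(346,166,92)):print(ray(f,u,v,z))
```

```text
round 5 255 [512.3  -2.8  14.2] (array([447., -85.,   5.]), array([597.,  64.,  40.]))
round 40 510 [520.6  -6.3  47.4] (array([451., -48.,  40.]), array([563.,  36.,  53.]))
round 53 153 [504.5   2.9  58.1] (array([451., -44.,  53.]), array([555.,  35.,  68.]))
round 72 21 [457.1  27.2  96.1] (array([452.,  21.,  84.]), array([463.,  33., 106.]))
box 5 295 [ 575.2 -250.6   17.8] (array([ 512., -341.,    5.]), array([ 652., -195.,   40.]))
box 40 625 [ 580.4 -259.4   47. ] (array([ 519., -328.,   40.]), array([ 642., -203.,   53.]))
box 53 170 [ 568.4 -253.8   58.1] (array([ 509., -330.,   53.]), array([ 641., -215.,   70.]))
box 72 24 [ 515.8 -225.6   93.7] (array([ 510., -232.,   72.]), array([ 523., -220.,  106.]))
[ 394.33575407 -125.29563662   12.        ]
[ 684.77878123 -131.00257224   92.        ]
```

View pics/crop.png

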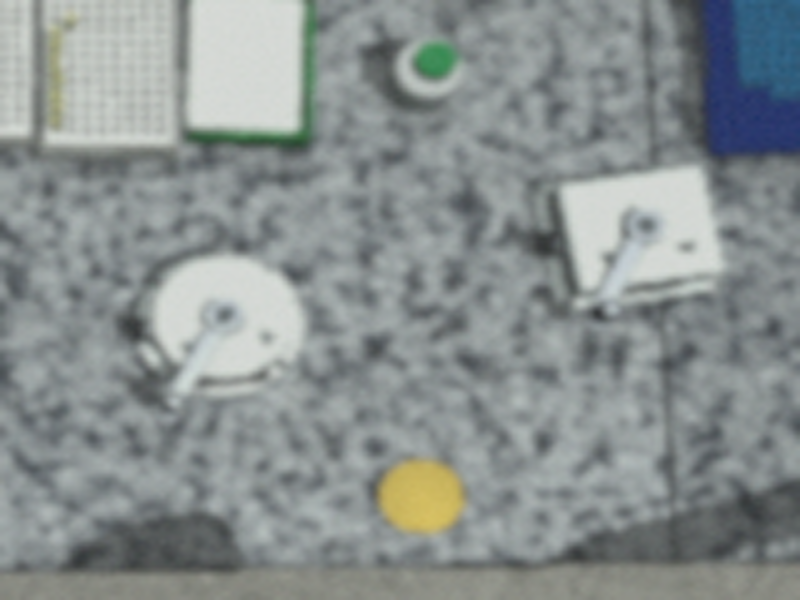

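The round counter's post stands at about (457,27) and its pivot at about (520,-6), at front left, which matches the 70 mm radius. The post should sweep to about (467,-52). I'll turn the shut gripper to a yaw of about 7° and move high to the left of the post.

Run:
```python
from h import *
f=np.load('top.npz');print('hub',ray(f,304.4,222.9,65)[:2]);P=cloud(f).reshape(-1,3)
m=(P[:,0]>380)&(P[:,0]<540)&(P[:,1]>45)&(P[:,1]<260)&(P[:,2]>20);q=P[m]
print(m.sum(),q.min(0),q.max(0)) if m.any() else print('clear')
```

```text
hub [521.07042546  -5.89225054]
425 [384.08204579  45.02621932  20.00406179] [539.58628477 259.9591012   83.68633868]
```

Request:
move_arm(
  increments=[
    [[0, 0, 0, 0, 0, 0, 0.135], [0, 0, 0, 0, 0, 0, 0.135], [0, 2.7, -5.1, 0, 0, 0, 0], [0, 2.7, -5.1, 0, 0, 0, 0], [0, 2.7, -5.1, 0, 0, 0, 0], [0, 2.7, -5.1, 0, 0, 0, 0], [0, 2.7, -5.1, 0, 0, 0, 0], [0, 2.7, -5.1, 0, 0, 0, 0], [0, 2.7, -5.1, 0, 0, 0, 0], [0, 2.7, -5.1, 0, 0, 0, 0], [0, 2.7, -5.1, 0, 0, 0, 0], [0, 0, 0, 0, 0, 0, 0]],
  ],
)

```text
time_s: 1.6
ee_pos: [414.2, -31.1, 182.1]
ee_rot: [-179.6, 0.0, 6.5]
force: [-0.3, -0.6, 0.6]
gripper_width: 0.6
```

Request:
move_arm(
  increments=[
    [[0, 2.5, -5.0, 0, 0, 0, 0], [0, 2.5, -5.1, 0, 0, 0, 0], [0, 0, 0, 3, 0, 0, 0], [0, 0, 0, 0, 0, 0, 0]],
  ],
)

```text
time_s: 2.1
ee_pos: [453.2, 74.7, 151.4]
ee_rot: [-179.8, 0.1, 6.3]
force: [-0.8, -0.1, 0.1]
gripper_width: 0.5
```

Run:
```python
from h import *
s=monitor.state();print(s['ee_pos'],s['ee_rot'])
a=grab('top');b=grab('scene')
C=lambda x:cv2.cvtColor(cv2.resize(x,(400,400),interpolation=cv2.INTER_CUBIC),cv2.COLOR_RGB2BGR)
cv2.imwrite('pics/c2.png',np.hstack([C(a['color'][160:290,240:370]),C(b['color'][130:260,240:370])]))
```

```text
[453.15055133  74.73288589 151.41332857] [-1.79762592e+02  1.14830983e-01  6.31379242e+00]
```

View pics/c2.png

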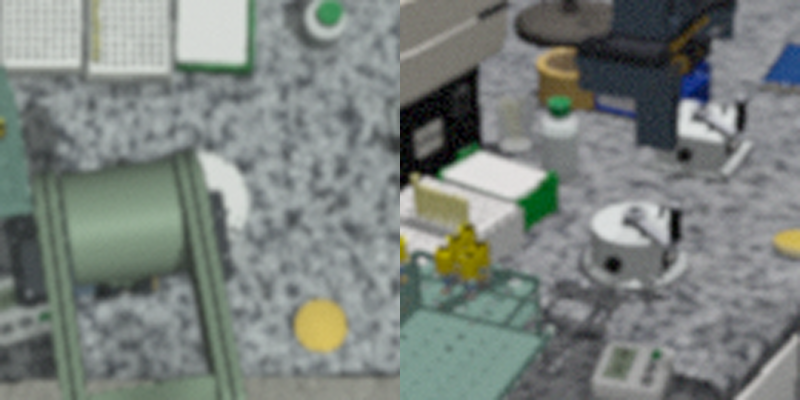

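The scene half of the picture (right) shows the shut fingers hanging high over the bench to the left of the counter, with the post still at rest. The top half shows the dish and bottle clear of the arm. I'll descend, then approach.

Request:
move_arm(
  increments=[
    [[0, 0, 0, 4, 0, 0, 0], [0, 0, 0, 3.6, 0, 0, 0], [0, 0, 0, 0, 0, 0, 0], [0, 0, 1.0, 0, 0, 0, 0], [0, 0, 1.0, 0, 0, 0, 0], [0, 0, 0.5, 0, 0, 0, 0], [0, 0, 0, 0, 0, 0, 0]],
  ],
)

```text
time_s: 3.08
ee_pos: [466.4, 44.5, 86.1]
ee_rot: [-179.8, -1.4, 5.8]
force: [-0.5, 0.3, 0.2]
gripper_width: 0.4
```

The arm ended 13 mm off in x and 11 mm high, with no wrist force. I'll check before going further.

Run:
```python
from h import *
s=monitor.state();print({k:np.round(v,2) for k,v in s.items()})
b=grab('scene');
cv2.imwrite('pics/s3.png',cv2.cvtColor(cv2.resize(b['color'][60:310,200:533],(799,600)),cv2.COLOR_RGB2BGR))
```

```text
{'time_s': np.float64(3.08), 'qpos': array([  3.84,  13.38, 112.62,   0.34,  52.62,  87.84]), 'qvel': array([-0.27, -0.4 , -0.36,  0.11,  0.19, -0.25]), 'effort': array([-1.900e-01, -3.277e+01, -1.952e+01,  2.000e-02, -1.900e-01,
       -2.000e-02]), 'ee_pos': array([466.39,  44.51,  86.1 ]), 'ee_rot': array([-179.78,   -1.39,    5.79]), 'force': array([-0.53,  0.26,  0.22]), 'torque': array([0.03, 0.05, 0.01]), 'gripper_width': np.float64(0.39)}
```

View pics/s3.png

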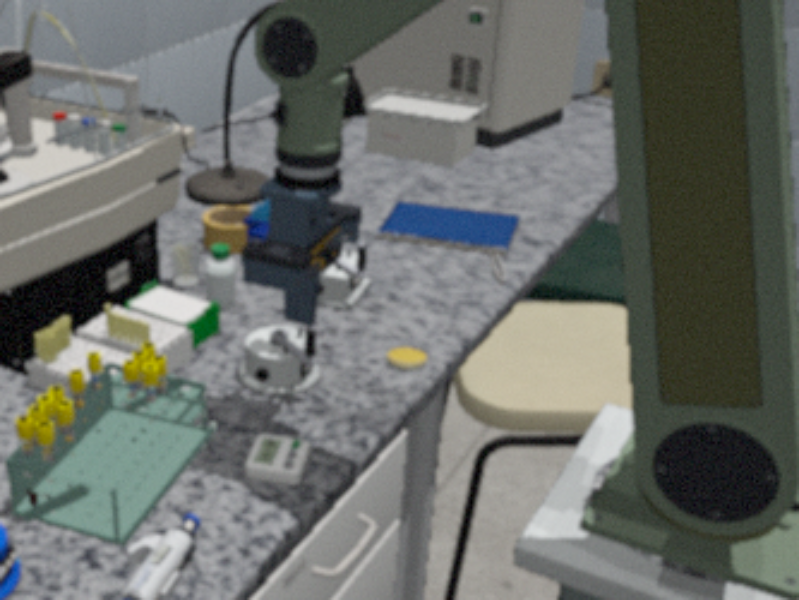

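The picture shows no contact: the fingertips are just to the left of the post, which is at rest, so the offset is only motion lag. I'll back off and correct the pose.

Request:
move_arm(
  increments=[
    [[0, 0, -0.8, 0, 0, -0.024, 0], [0, -1.2, 0, 0, 0, 0, 0], [0, 0, 0, 0, 0, 0, 0], [0, 0, 0, 0.7, 0, 0, 0], [0, 0, 0, 0, 0, 0, 0]],
  ],
)

```text
time_s: 3.75
ee_pos: [452.0, 52.8, 78.4]
ee_rot: [-179.8, 0.1, 5.9]
force: [-0.1, 0.4, -0.6]
gripper_width: -0.0
```

Request:
move_arm(
  increments=[
    [[0, 0, 0, 0.5, 0, 0, 0], [0, 0, 0.6, 0, 0, 0, 0], [0, -0.15, 1.0, 0, 0, 0, 0], [0, -0.2, 1.0, 0, 0, 0, 0], [0, -0.2, 1.0, 0, 0, 0, 0], [0, -0.1, 1.0, 0, 0, 0, 0], [0, 0, 1.0, 0, 0, 0, 0], [0, 0, 0, 0, 0, 0, 0]],
  ],
)

```text
time_s: 4.75
ee_pos: [451.7, -8.5, 73.0]
ee_rot: [-179.8, 0.1, 5.8]
force: [-0.1, 1.1, 0.2]
gripper_width: 0.3
```

Run:
```python
from h import *
b=grab('scene');print(monitor.state()['force'])
cv2.imwrite('pics/s4.png',cv2.cvtColor(cv2.resize(b['color'][160:235,280:360],(640,600),interpolation=cv2.INTER_CUBIC),cv2.COLOR_RGB2BGR))
```

```text
[ 0.02896272 -0.77878913  0.34736861]
```

View pics/s4.png

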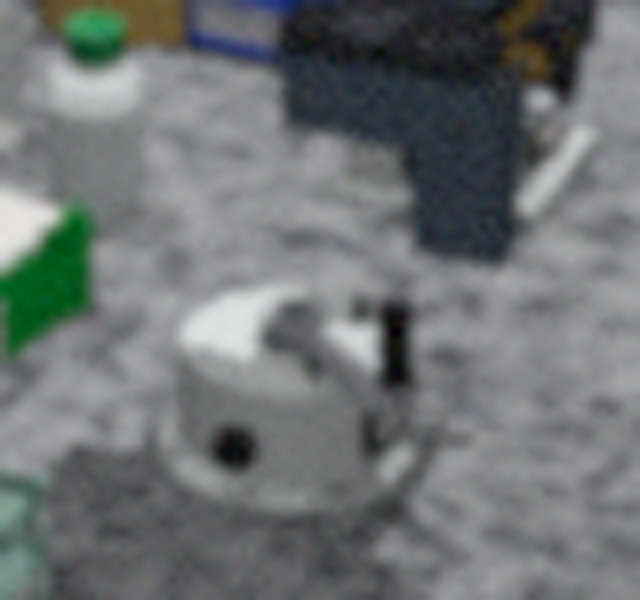

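Run:
```python
from h import *
f=np.load('scene.npz')
pts=np.float64([[451.7,-8.5,73],[457,27,99],[457,27,57],[521,-6,65],[521,-6,48]])
print(cv2.projectPoints(pts,f['rvec'],f['tvec'],f['camera_matrix'],None)[0].reshape(-1,2).round(1))
P=cloud(f)
for n,u,v in(('fing',337,185),('fing',337,175),('post',329,203),('post',329,199)):print(n,P[v-1:v+2,u-1:u+2].reshape(-1,3).mean(0).round(), f['z_map'][v,u])
f=np.load('top.npz');P=cloud(f).reshape(-1,3);m=(abs(P[:,0]-457)<12)&(abs(P[:,1]-27)<12)&(P[:,2]>72)
```

```text
[[337.1 200.2]
 [330.  196.9]
 [329.6 209.5]
 [316.4 197.2]
 [316.3 202. ]]
fing [449.   1. 128.] 1298.0831
fing [416.  69. 196.] 1203.5029
post [457.  31.  81.] 1295.903
post [457.  32.  94.] 1293.6447
```

Run:
```python
from h import *
s=monitor.state();print(s['ee_pos'],s['qpos'].round(2),s['effort'].round(2))
f=grab('scene');K=f['camera_matrix']
pts=np.float64([[453.2,74.7,151.4],[466.4,44.5,86.1],s['ee_pos'],s['ee_pos']+[0,0,27]])
print(cv2.projectPoints(pts,f['rvec'],f['tvec'],K,None)[0].reshape(-1,2).round(1))
g=f['color'].astype(int)
print([ (v,g[v,335:340].mean(0).round().tolist(), f['z_map'][v,335:340].round().tolist()) for v in range(182,206,2)])
P=cloud(f);m=(P[...,2]>90)&(P[...,2]<150)&(abs(P[...,0]-455)<40)&(abs(P[...,1]+8)<40)
q=P[m];print(len(q),q.min(0).round(),q.max(0).round(),np.argwhere(m).min(0),np.argwhere(m).max(0))
```

```text
[451.61516841  -8.23825699  72.98414871] [ -2.66  13.71 114.49   0.24  51.93  81.35] [-1.800e-01 -3.230e+01 -1.875e+01  4.000e-02 -7.000e-02 -2.000e-02]
[[323.3 187.4]
 [324.  202.5]
 [337.1 200.3]
 [337.4 192.2]]
[(182, [42.0, 49.0, 59.0], [1293.0, 1287.0, 1289.0, 1290.0, 1284.0]), (184, [46.0, 54.0, 62.0], [1298.0, 1293.0, 1294.0, 1292.0, 1289.0]), (186, [43.0, 51.0, 59.0], [1300.0, 1298.0, 1296.0, 1295.0, 1294.0]), (188, [42.0, 50.0, 59.0], [1301.0, 1300.0, 1299.0, 1298.0, 1297.0]), (190, [40.0, 50.0, 59.0], [1307.0, 1307.0, 1301.0, 1303.0, 1304.0]), (192, [83.0, 89.0, 93.0], [1318.0, 1314.0, 1307.0, 1308.0, 1306.0]), (194, [141.0, 141.0, 145.0], [1510.0, 1515.0, 1518.0, 1521.0, 1516.0]), (196, [126.0, 128.0, 133.0], [1507.0, 1506.0, 1513.0, 1506.0, 1512.0]), (198, [122.0, 122.0, 124.0], [1496.0, 1491.0, 1496.0, 1492.0, 1497.0]), (200, [144.0, 146.0, 148.0], [1482.0, 1479.0, 1484.0, 1480.0, 1479.0]), (202, [144.0, 145.0, 149.0], [1468.0, 1470.0, 1468.0, 1470.0, 1470.0]), (204, [107.0, 107.0, 112.0], [1462.0, 1465.0, 1457.0, 1463.0, 1459.0])]
198 [431. -26.  91.] [472.  31. 149.] [176 327] [200 345]
```

The lever has not moved. In all three pictures the visible fingertips end about 28 mm above the reported TCP (192 px seen against 200 px projected, at 3.4 mm per px), so the fingers passed over the 99 mm post without touching it. I'll trust the pictures, go back left and approach 28 mm lower.

Request:
move_arm(
  increments=[
    [[0, 0, 0, -3, 0, 0, 0], [0, 0, -3.5, 0, 0, 0, 0], [0, 0, -3.4, 0, 0, 0, 0], [0, 0, 0, 0, 0, 0, 0], [0, 0, 0, 2.5, 0, 0, 0], [0, 0, 0, 2, 0, 0, 0], [0, 0, 0, 0, 0, 0, 0]],
  ],
)

```text
time_s: 5.72
ee_pos: [445.1, 63.1, 58.5]
ee_rot: [-179.8, 0.0, 6.0]
force: [0.2, 0.5, -0.7]
gripper_width: 0.9
```

Run:
```python
from h import *
s=monitor.state();print(s['ee_pos'],s['force'])
f=grab('scene')
print(cv2.projectPoints(np.float64([s['ee_pos'],s['ee_pos']+[0,0,28]]),f['rvec'],f['tvec'],f['camera_matrix'],None)[0].reshape(-1,2).round(1))
cv2.imwrite('pics/s5.png',cv2.cvtColor(cv2.resize(f['color'][160:235,280:360],(640,600),interpolation=cv2.INTER_CUBIC),cv2.COLOR_RGB2BGR))
```

```text
[445.06090612  63.05517663  58.48880884] [ 0.23546539  0.48871073 -0.70258824]
[[327.2 215.5]
 [327.4 207. ]]
```

View pics/s5.png

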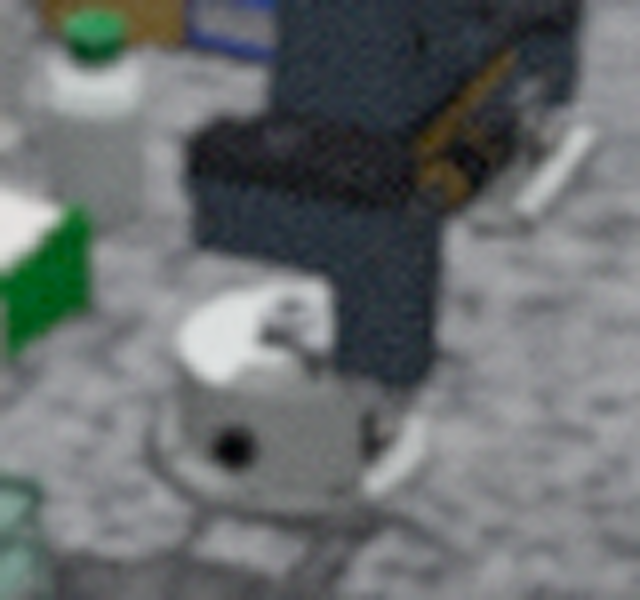

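The fingers now overlap the post's height: their bottom edge is at about (328,207), so the tips are at z≈86. I'll go 12 mm lower and push partway.

Request:
move_arm(
  increments=[
    [[0, 0.8, 0, 1.2, 0, 0, 0], [0, 0, 0, 0, 0, 0, 0], [0, 0, 1.0, 0, 0, 0, 0], [0, -0.1, 1.0, 0, 0, 0, 0], [0, -0.3, 1.0, 0, 0, 0, 0], [0, -0.2, 1.0, 0, 0, 0, 0], [0, 0, 0, 0, 0, 0, 0]],
  ],
)

```text
time_s: 6.65
ee_pos: [452.6, 20.7, 48.0]
ee_rot: [-179.7, -0.2, 5.9]
force: [0.1, 1.2, 0.1]
gripper_width: 0.8
```

Run:
```python
from h import *
s=monitor.state();print(s['ee_pos'],s['force'])
f=grab('scene');t=grab('top')
cv2.imwrite('pics/s6.png',cv2.cvtColor(cv2.resize(f['color'][160:235,280:360],(640,600),interpolation=cv2.INTER_CUBIC),cv2.COLOR_RGB2BGR))
```

```text
[452.6370855   20.6647573   48.01941625] [0.07597529 1.23029589 0.08357332]
```

View pics/s6.png

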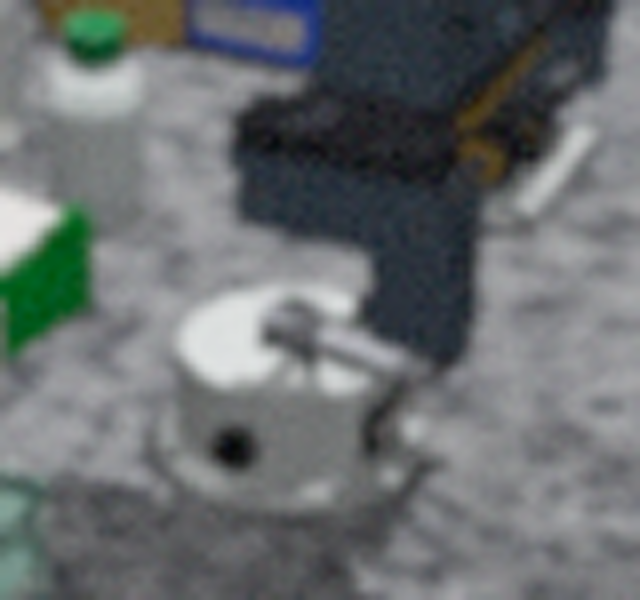

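The lever is now swinging with the finger behind the post, and the arm's outer end shows at (331,206). I'll continue along the arc.

Request:
move_arm(
  increments=[
    [[0, -0.2, 0.7, 0, 0, 0, 0], [0, -0.1, 0.9, 0, 0, 0, 0], [0, 0.1, 0.9, 0, 0, 0, 0], [0, 0.3, 0.9, 0, 0, 0, 0], [0, 0.4, 0.9, 0, 0, 0, 0], [0, 0, 0, 0, 0, 0, 0]],
  ],
)

```text
time_s: 7.5
ee_pos: [462.6, -23.6, 47.7]
ee_rot: [-179.7, -0.1, 5.9]
force: [-0.5, 3.2, 0.3]
gripper_width: 0.3
```

Request:
move_arm(
  increments=[
    [[0, 0.3, 0.4, 0, 0, 0, 0], [0, 0.3, 0.4, 0, 0, 0, 0], [0, 0, 0, 0, 0, 0, 0]],
  ],
)

```text
time_s: 7.88
ee_pos: [469.6, -31.1, 47.5]
ee_rot: [-179.6, -0.1, 6.0]
force: [-1.7, 2.4, 0.4]
gripper_width: 0.3
```

Request:
move_arm(
  increments=[
    [[0, 0.2, 0.4, 0, 0, 0, 0], [0, 0, 0, 0, 0, 0, 0]],
  ],
)

```text
time_s: 8.12
ee_pos: [471.6, -34.0, 47.4]
ee_rot: [-179.5, -0.0, 5.9]
force: [-1.8, 4.4, 1.0]
gripper_width: 0.8
```

Request:
move_arm(
  increments=[
    [[0, 0.1, 0.4, 0, 0, 0, 0]],
  ],
)

```text
time_s: 8.25
ee_pos: [472.1, -35.2, 47.4]
ee_rot: [-179.2, 0.1, 5.8]
force: [-2.4, 18.8, 3.4]
gripper_width: 0.1
```

The force jumped from 4 N to 19 N with the tool barely moving, which indicates the rigid stop. One look to confirm before releasing.

Run:
```python
from h import *
f=grab('scene');print(monitor.state()['force'])
a=np.deg2rad(152.4)+1.2
print(cv2.projectPoints(np.float64([[521+70*np.cos(a),-6+70*np.sin(a),z] for z in(57,99)]),f['rvec'],f['tvec'],f['camera_matrix'],None)[0].reshape(-1,2))
cv2.imwrite('pics/s7.png',cv2.cvtColor(cv2.resize(f['color'][160:235,280:360],(640,600),interpolation=cv2.INTER_CUBIC),cv2.COLOR_RGB2BGR))
```

```text
[-3.89845255 15.87677814  4.37111477]
[[338.82675884 197.66749543]
 [339.33674203 185.43611938]]
```

View pics/s7.png

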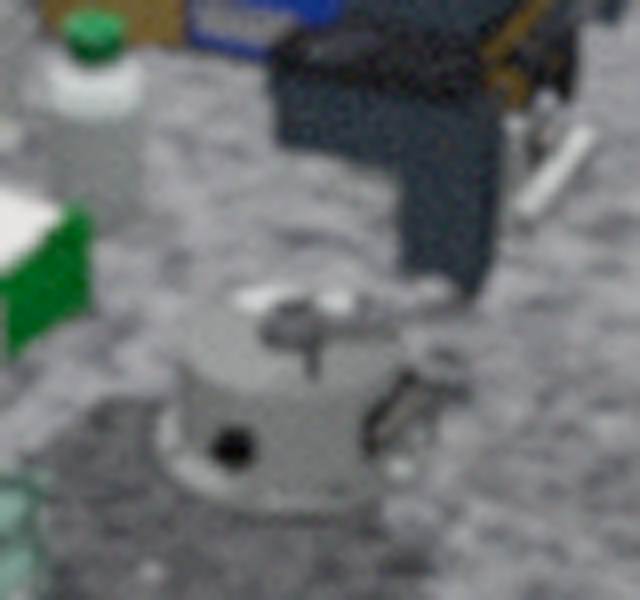

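The lever arm now points to about (335,196), next to the predicted foot of the post at the stop (339,198). Releasing straight up.

Request:
move_arm(
  increments=[
    [[0, 0, 0, -5.5, 0, 0, 0], [0, 0, 0, -5.5, 0, 0, 0], [0, 0, 0, -3, 0, 0, 0], [0, -4, 5, 0, 0, 0, 0], [0, -2, 6, 0, 0, 0, 0], [0, 0, 6, 0, 0, 0, 0], [0, 0, 6, 0, 0, 0, 0], [0, 0, 0, 0, 0, 0, 0], [0, 0, 0, 0, 0, 0, 0]],
  ],
)

```text
time_s: 9.43
ee_pos: [443.4, -284.2, 193.8]
ee_rot: [179.7, -0.8, 6.1]
force: [0.2, -0.7, 0.1]
gripper_width: 0.4
```

Run:
```python
from h import *
a=grab('top');b=grab('scene');print(monitor.state()['ee_pos'],monitor.state()['force'])
C=lambda x:cv2.cvtColor(cv2.resize(x,(400,400),interpolation=cv2.INTER_CUBIC),cv2.COLOR_RGB2BGR)
cv2.imwrite('pics/c8.png',np.hstack([C(a['color'][160:290,270:400]),C(b['color'][130:260,240:370])]))
P=cloud(b);q=P[190:215,318:345].reshape(-1,3);q=q[(q[:,2]>78)&(q[:,2]<97)&(q[:,0]<480)&(q[:,1]>-80)];print('post',q.mean(0),len(q))
```

```text
[ 443.54896258 -283.36419193  193.8616568 ] [ 0.53465004  0.06421059 -0.12200266]
post [457.14462921  32.30554967  87.20808287] 29
```

View pics/c8.png

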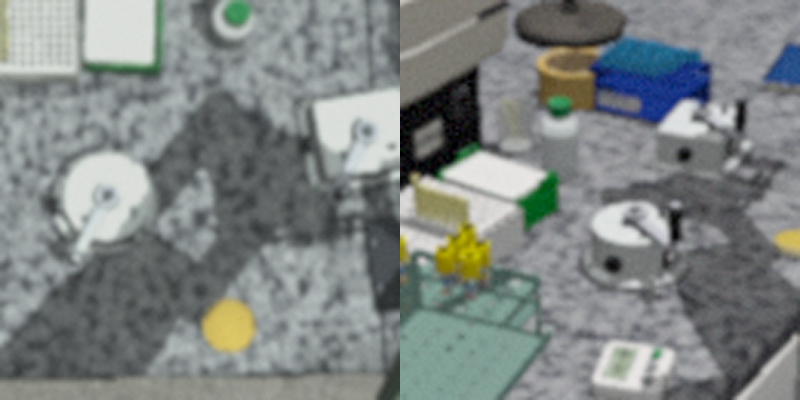

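The lever is back at rest: the post measures (457,32), as it did before the swing. The box lever, bottle and dish are where they were, and the arm is clear with no force on it. Handing in.

```bash
python3 -c "
from h import *
job.job_done()"
```

```text
the job is handed in; nothing more can be done
```

I swung the round counter's lever anticlockwise by its post to the stop with the shut fingers, then lifted straight up so it sprang free. I handed the job in at about 9.5 s.

**Stop reached:** the wrist force jumped from about 4 N to 19 N with the tool almost still. The lever arm also lay within about 4 px of where the stop should be.

**After release:**
- **Round counter:** the post measured (457, 32) mm, the same spot as before the swing.
- **Bystanders:** by eye in the last pictures, the box counter's lever, the bottle and the dish had not moved. I did not re-measure them.
- **Arm:** it was clear and touching nothing.

**Disagreements:**
- **Fingertip height:** in the pictures the fingertips ended about 28 mm above the reported tool point. My first pass therefore went over the post without touching it, and I repeated it 28 mm lower.
- **Motion lag:** one move also stopped about 13 mm off in x and 11 mm high, which I put down to motion lag and corrected.

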